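Unscrew a battery cap of unknown thread hand and hold it

TASK

The black fluted cap on the battery tube standing in the bench clamp has to come off, but these tubes come with either a left-hand or a right-hand thread and nobody can tell by looking: feel which way it gives, and if it will not loosen one way, try the other. Grip the brittle cap lightly, do not wrench it, and leave the things round about alone. Finish still holding the loosened cap upright in the gripper, lifted off so that its flange is some 10 cm straight above the mouth of the tube: do not put it down or let go.

Things in the scene. Friction and masses are not known exactly. Their poses are not given: they have to be found in the camera images.
- tube_clamp: grey bench clamp, foot 100 x 80 x 12 mm with two dark steel jaws 42 mm high, fixed to the table; a pale green battery tube, 42 mm across, stands upright in its middle, with its mouth 88 mm above the table. Origin: centre of the underside of the foot, on the axis of the tube; z up
- tube_mouth (a point): centre of the mouth of the tube, 88 mm above the table, where the flange of the cap rests. Turned the wrong way the cap stops firmly after 0.15 to 0.5 rad. It is held down, with about 1 mm of upward play, at the start, on the wrong side, and until about 0.6 rad before the loosening stop; in the last 0.25 rad before that stop it is free to lift
- end_cap: black cap, about 60 g: flange 43 mm across and 6 mm thick, round fluted knob on it, 26 mm across, from 6 to 42 mm above the origin; below the flange a stem with lugs reaches 24 mm into the tube. Origin: on the axis at the underside of the flange; z up, yellow mark along x. Brittle: it cracks if squeezed with over about 60 N a finger or forced against its thread with over 120 N
- cap_knob (a point): centre of the knob of the cap, on its axis, 24 mm above the underside of the flange; grip here from above. The cap turns easily. Loosening way (either hand, hidden, drawn anew each time): about 1.2 rad (1.0 to 1.35) from its start to a firm stop, where it lifts straight up freely (it sticks while twisted hard against the stop: ease back by 0.1 to 0.2 rad); 25 mm clears the tube
- shell: bystander: lime-green open half shell, 27 x 74 x 13 mm; origin at the centre of its underside
- cleaner: bystander: small clear bottle with white screw cap, 42 mm across and 90 mm high, standing; origin at the centre of its underside
- sleeves: bystander: blue-grey oval pair of grip shells held by a yellow strip, 52 x 118 x 41 mm, lying; origin at the centre of its underside
There are look-alikes about, which are no part of the job. There is more than one size of the tube_clamp; the one meant has the size given above.

How it is judged:
By the outcome, as a careful person would: the job done as asked, in the order asked, and still so for the second after the job is handed in, while the arm keeps its last pose, push and grip.
It also fails if it takes over 58 s, if anything falls off the work surface, if the arm or the gripper's body presses on something with over 40 N, if the wrist force passes 120 N, or if a joint passes its speed limit or range.

ROBOT

A 6-joint arm with a two-finger parallel gripper is mounted at the origin on a cart in front of the work surface, level with it; the furniture and walls round the work are solid. World frame = base frame: x ahead of the robot, y to its left, z up, the work surface at z = 0. Lengths are in m, angles in rad, forces in N, time in s.
With the tool pointing down it reaches from about 0.25 to 0.775 m from the base axis. Payload 8.9 kg.
Tool frame: the origin (TCP) lies midway between the tips of the shut fingers; the grasp point (between the pads) lies r.grip_depth behind it (r.grip_depth is the distance from the TCP to the grasp point, in m); z points along the fingers, y is the line along which they close (so a half turn about z gives the same grasp; the last joint's range is limited). The gripper opens to 85 mm and grips with 20 to 120 N. Pads are 22 mm wide; open, the fingers measure 114 mm over their backs; the gripper's body (76 mm by 85 mm) begins 54 mm behind the grasp point. The pads swing forward as they close: fully open they stand 13 mm farther back than shut.
Start: joints at [1.089, 0.291, -0.153, 1.127, 0, 1.431], TCP at [0.176, 0.494, 0.231] pointing down, gripper open.
Joint ranges: [-2.52, 2.52], [-0.91, 1.74], [-1.3, 1.37], [-1.96, 2.02], [-1.52, 1.47], [-3.14, 3.14]. Speed limits (rad/s): [2.22, 2.22, 2.79, 3.14, 3.14, 3.14].

INTERFACE

Orientations are given as a unit quaternion [x, y, z, w].
In Python, from rig import r gives the robot as it stands.
- The arm moves only by the tool move_arm, never from a script. Its argument "series" is a list of rows, each a list of 7 numbers: the shift along the world's x, y, z in units of 0.04 m (1.0 is 0.04 m), then the turn, a rotation vector about the world's x, y, z in units of 0.1 rad (1.0 is 0.1 rad), then the opening, from 0 (shut) to 1 (fully open). In form: [[x, y, z, rx, ry, rz, gripper], ...]. A call has 1 to 20 rows; each row shifts and turns the commanded pose from where the row before left it; what a row does not reach is not made up. A row lasts 1/12 s, in which the tool goes at most 41.7 mm and 7.16 degrees, less where a joint would pass 70% of its speed; a pose out of reach is approached as far as the arm can. A call with a number of a shift or a turn outside -1 to 1 is refused whole. A call with a gripper value outside its range is refused whole. The fingers move at their own pace and stop on an object; "squeeze" is the grip in N (left out, the last holds). Time passes only in rows, so rows that do not move let the fingers close. It gives the time, the measured TCP pose, the force, the opening and the grip force at its end, in the units of the state.
- r.get_state(): the state, without advancing time (a new reading comes with each control period).
- r.camera(name): name is "scene" or "top" or "wrist"; returns the picture (384x512x3 uint8, red, green, blue); there is no depth.
- r.get_calibration(name): a dict with "mtx" (3x3 intrinsics, pixels), "eye" and "orientation" of the camera in the world; the wrist camera has in their place "mount" (4x4, takes a point from camera to tool coordinates, whose origin is the TCP and whose axes are the flange's). Camera axes: x right, y down, z forward; pixel columns grow to the right and rows downward; lengths in m; the calibration is good to about 2 mm. A picture is of the moment at which its call begins: read the wrist's pose just before it. get_calibration takes no time and is no camera call.
- r.job_done(): hands the job in; it is judged then, once.
The state is a dict: "time": time; "joint_pos": joint angles; "dq": joint speeds; "effort": joint torques, N m; "position": TCP position; "eef_rot": TCP orientation; "force": force on the tool from outside, world axes, zero at the start; "ft_torque": the same for the moment, N m; "grip_width": opening from 0.0 (shut) to 1.0 (fully open); "grasp_force": force on a finger pad.
Only numpy, scipy, OpenCV 4.12 (cv2) and the standard library are available. Lean on these libraries where they do the work, as an engineer would, in place of code of your own. Each camera call takes 0.05 s, during which the arm holds its last target. There are 200 camera calls.

## Working session

There is one attempt and no reset: what is moved stays moved. The work goes in short steps, Python scripts to look and compute and a tool call to move; the robot and the scene stay as the last step left them, time stands still between calls to the robot, and variables do not carry over. Pictures are saved under pics/ and viewed, at most 10 in all, crops included, and the job is handed in when it is done.

Besides the shell and the picture viewer there is one more tool, called after "Emit:" as name([rows], argument=value, ...), one row to a line, values as JSON. move_arm: Moves the arm, as the interface text tells. Shifts and turns lie within -1 to 1; 1 stands for 0.04 m of shift or 0.1 rad of turn. Its arguments: {"type":"object","properties":{"series":{"type":"array","items":{"type":"array","items":{"type":"number","minimum":-1,"maximum":1}}},"squeeze":{"type":"number"}},"required":["series"]}

```bash
mkdir -p pics; python3 - <<'E'
from rig import r
import cv2,numpy as np
for n in("scene","top"):
    im=r.camera(n)[:,:,::-1]; cv2.imwrite(f"pics/{n}0.png",im)
    c=r.get_calibration(n); print(n,{k:np.round(v,4).tolist() for k,v in c.items()})
print(r.grip_depth); s=r.get_state(); print(s)
print(r.get_calibration("wrist"))
E
```

```text
scene {'mtx': [[434.3579, 0.0, 254.2606], [0.0, 434.3579, 187.0537], [0.0, 0.0, 1.0]], 'eye': [-0.2611, -0.7327, 0.7032], 'orientation': [0.7778, -0.3867, 0.2151, -0.4463]}
top {'mtx': [[475.1995, 0.0, 248.8456], [0.0, 475.1995, 194.7291], [0.0, 0.0, 1.0]], 'eye': [0.3339, -0.0886, 1.2085], 'orientation': [-0.6887, 0.7179, -0.0744, 0.0692]}
0.0187
{'time': 0.1, 'joint_pos': array([ 1.08869708e+00,  2.91252948e-01, -1.54003719e-01,  1.12671251e+00,
       -4.65491143e-05,  1.43146888e+00]), 'dq': array([ 0.001973  ,  0.00037303,  0.00225627,  0.0022097 , -0.00040551,
       -0.00174825]), 'effort': array([ 1.83893477e-03, -5.37979352e+01,  3.31917572e+01,  9.35412798e-03,
       -2.68806189e-04, -4.40372423e-05]), 'position': array([0.17629957, 0.49411269, 0.23079226]), 'eef_rot': array([ 1.70548065e-01,  9.85349183e-01, -5.65461177e-04, -1.57132539e-04]), 'force': array([-0.8470146 , -0.42104556, -0.1036438 ]), 'ft_torque': array([-0.00093414, -0.00065694,  0.0076836 ]), 'grasp_force': 0.0, 'grip_width': 0.9983416731596582}
{'mtx': array([[296.90064922,   0.        , 254.05548284],
       [  0.        , 296.90064922, 195.39373013],
       [  0.        ,   0.        ,   1.        ]]), 'mount': array([[ 7.92559178e-04, -9.53995759e-01, -2.99819051e-01,
         7.67743974e-02],
       [ 9.99999466e-01,  9.55166687e-04, -3.95792778e-04,
         3.59455890e-04],
       [ 6.63961802e-04, -2.99818577e-01,  9.53996006e-01,
        -1.41307623e-01],
       [ 0.00000000e+00,  0.00000000e+00,  0.00000000e+00,
         1.00000000e+00]])}
```

View pics/scene0.png

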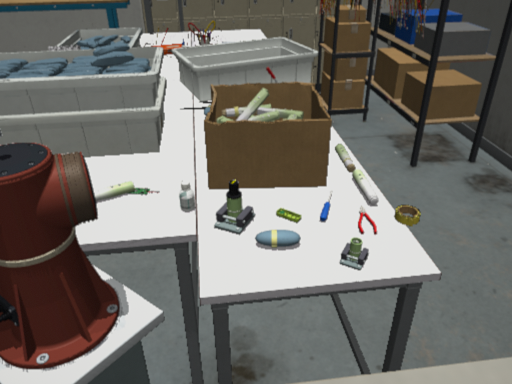

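View pics/top0.png

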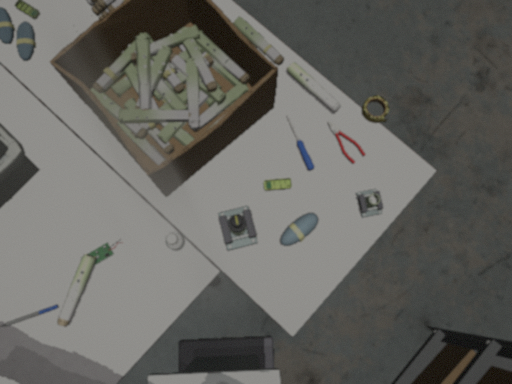

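Two candidates. A is the clamp with the black cap, at scene (234,205) and top (238,226). B is a smaller clamp with a capless tube, at scene (355,252) and top (370,202). A fits because it has the black cap and the larger foot; I'll confirm in an enlarged crop.

```bash
cat > h.py <<'E'
import numpy as np
from rig import r
from scipy.spatial.transform import Rotation as R
def ray(n,uv,z,s=None):
    c=r.get_calibration(n)
    if n=="wrist":
        T=np.eye(4);T[:3,:3]=R.from_quat(s["eef_rot"]).as_matrix();T[:3,3]=s["position"]
        M=T@c["mount"]; e,Q=M[:3,3],M[:3,:3]
    else: e=np.array(c["eye"]);Q=R.from_quat(c["orientation"]).as_matrix()
    d=Q@np.linalg.solve(c["mtx"],[uv[0],uv[1],1]); return e+d*(z-e[2])/d[2]
E
python3 - <<'E'
from h import *
import cv2
a=cv2.imread("pics/top0.png")[195:260,205:270]; b=cv2.imread("pics/scene0.png")[170:240,205:265]
a=cv2.resize(a,(400,400),interpolation=2);b=cv2.resize(b,(400,467),interpolation=2)[:400]
cv2.imwrite("pics/crop.png",np.hstack([a,b]))
for n,uv,z in[("top",(238,224),.13),("top",(370,201),.08),("scene",(234,183),.13),("top",(219,212),.012),("top",(248,207),.012),("top",(257,242),.012),("top",(227,249),.012),("top",(358,193),.012),("top",(377,189),.012),("top",(383,212),.012),("top",(174,240),.09),("top",(298,229),.02)]: print(n,uv,z,ray(n,uv,z).round(3))
E
```

```text
top (238, 224) 0.13 [ 0.489 -0.074  0.13 ]
top (370, 201) 0.08 [ 0.539 -0.394  0.08 ]
scene (234, 183) 0.13 [ 0.489 -0.083  0.13 ]
top (219, 212) 0.012 [ 0.539 -0.025  0.012]
top (248, 207) 0.012 [ 0.548 -0.099  0.012]
top (257, 242) 0.012 [ 0.458 -0.118  0.012]
top (227, 249) 0.012 [ 0.444 -0.042  0.012]
top (358, 193) 0.012 [ 0.573 -0.384  0.012]
top (377, 189) 0.012 [ 0.582 -0.434  0.012]
top (383, 212) 0.012 [ 0.521 -0.443  0.012]
top (174, 240) 0.09 [0.463 0.079 0.09 ]
top (298, 229) 0.02 [ 0.486 -0.223  0.02 ]
```

View pics/crop.png

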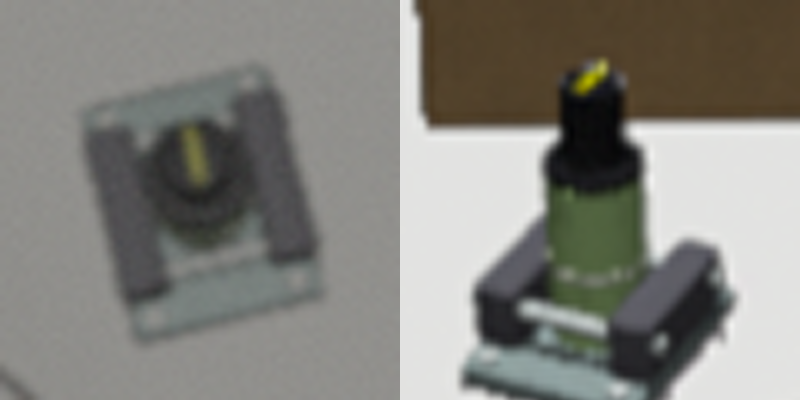

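A is confirmed: foot about 92–100 × 78 mm, black cap and yellow mark. B is only about 62 × 50 mm. The mark's centre is at top (236.9,220.2) and scene (233.5,181.7).

```bash
python3 - <<'E'
from h import *
for n,uv,z in[("top",(236.9,220.2),.13),("scene",(233.5,181.7),.13),("top",(165,193),.0),("top",(165,193),.2),("top",(275,75),.2),("scene",(211,186),0),("scene",(328,186),0),("scene",(186,183),.09)]: print(n,uv,z,ray(n,uv,z).round(3))
E
```

```text
top (236.9, 220.2) 0.13 [ 0.498 -0.071  0.13 ]
scene (233.5, 181.7) 0.13 [ 0.494 -0.077  0.13 ]
top (165, 193) 0.0 [0.596 0.114 0.   ]
top (165, 193) 0.2 [0.553 0.081 0.2  ]
top (275, 75) 0.2 [ 0.818 -0.172  0.2  ]
scene (211, 186) 0 [0.601 0.112 0.   ]
scene (328, 186) 0 [ 0.822 -0.188  0.   ]
scene (186, 183) 0.09 [0.461 0.072 0.09 ]
```

Emit:
move_arm([
  [0.3,-1,0.2,0,0,0,1],
  [0.3,-1,0.2,0,0,0,1],
  [0.3,-1,0,0,0,0,1],
  [0.3,-1,0,0,0,0,1],
  [0.3,-1,0,0,0,0,1],
  [0.3,-1,0,0,0,0,1],
  [0.3,-1,0,0,0,0,1],
  [0.3,-1,0,0,0,0,1],
  [0.3,-1,0,0,0,0,1],
  [0.3,-1,0,0,0,0,1],
  [0.5,-1,0,0,0,0,1],
  [0.5,-1,0,0,0,0,1],
  [0.5,-1,0,0,0,0,1],
  [0.5,-1,0,0,0,0,1],
  [0.5,0,0,0,0,0,1],
  [0.5,0,0,0,0,0,1],
  [0.5,0,0,0,0,0,1],
  [0,0,0,0,0,0,1],
])

```text
time: 1.6
position: [0.4323, -0.0499, 0.2465]
eef_rot: [0.171, 0.985, 0.0, 0.0]
force: [-0.9, 0.8, 0.0]
grip_width: 0.999
grasp_force: 0.0
```

```bash
python3 - <<'E'
from h import *
import cv2
s=r.get_state(); im=r.camera("wrist")[:,:,::-1]; cv2.imwrite("pics/w1.png",im)
print(s["position"],s["eef_rot"],s["joint_pos"].round(3))
np.savez("s1.npz",position=s["position"],eef_rot=s["eef_rot"])
E
```

```text
[ 0.43228116 -0.04992176  0.24654071] [1.71031261e-01 9.85265491e-01 9.17459870e-05 4.59954559e-04] [-0.284  0.11  -0.343  1.118  0.     0.06 ]
```

View pics/w1.png

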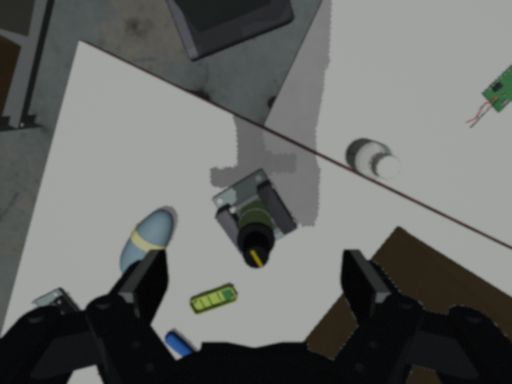

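The wrist view shows the cap's yellow mark at (257,258), with the cap clear between the fingers. The cleaner is at (375,160) and the sleeves at (147,238), both well away.

```bash
python3 - <<'E'
from h import *
s=np.load("s1.npz")
for uv,z in[((257,258),.13),((257,250),.118)]: print(ray("wrist",uv,z,s).round(4))
E
```

```text
[ 0.4977 -0.0699  0.13  ]
[ 0.4956 -0.0691  0.118 ]
```

Emit:
move_arm([
  [0.8,-0.25,0,0,0,0,1],
  [0.8,-0.25,-0.2,0,0,0,1],
  [0,0,-0.4,0,0,0,0.8],
  [0,0,-0.4,0,0,0,0.7],
  [0,0,-0.2,0,0,0,0.6],
  [0,0,0,0,0,0,0.6],
  [0,0,0,0,0,0,0.6],
  [0,0,0,0,0,0,0.6],
  [0,0,0,0,0,0,0.6],
], squeeze=30)

```text
time: 2.4
position: [0.4939, -0.0692, 0.2001]
eef_rot: [0.171, 0.985, -0.0, 0.001]
force: [-0.2, 0.1, 0.5]
grip_width: 0.597
grasp_force: 0.0
```

```bash
python3 - <<'E'
from h import *
import cv2
s=r.get_state(); im=r.camera("wrist")[:,:,::-1]; cv2.imwrite("pics/w2.png",im)
print(s["position"],s["eef_rot"],s["grip_width"])
np.savez("s2.npz",position=s["position"],eef_rot=s["eef_rot"])
E
```

```text
[ 0.49390807 -0.06921791  0.20008306] [ 1.70507676e-01  9.85355975e-01 -1.02671586e-04  8.51049402e-04] 0.5971022112755908
```

View pics/w2.png

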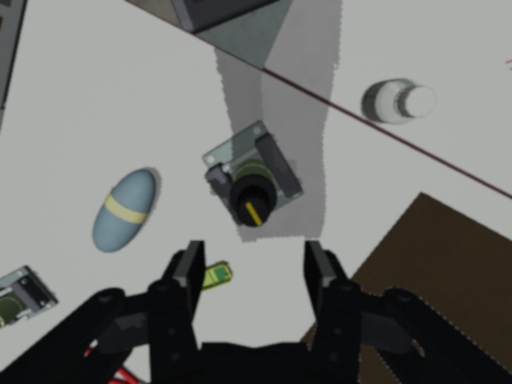

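The mark's centre is at about (255,212), and the knob top's round outline is centred near (254,211), on the line between the fingers.

```bash
python3 - <<'E'
from h import *
s=np.load("s2.npz")
p=ray("wrist",(254.5,212),.13,s); q=ray("wrist",(254.5,211),.13,s); print(p,q)
d=(np.array([*p[:2],.101])-s["position"]); print(d/.04)
E
```

```text
[ 0.49694695 -0.0696386   0.13      ] [ 0.4961835 -0.0693673  0.13     ]
[ 0.07597199 -0.01051723 -2.47707661]
```

Emit:
move_arm([
  [0.07,-0.02,-0.4,0,0,0,0.6],
  [0,0,-0.5,0,0,0,0.6],
  [0,0,-0.5,0,0,0,0.6],
  [0,0,-0.4,0,0,0,0.6],
  [0,0,-0.3,0,0,0,0.6],
  [0,0,-0.2,0,0,0,0.6],
  [0,0,-0.15,0,0,0,0.6],
  [0,0,0,0,0,0,0.6],
  [0,0,0,0,0,0,0.6],
  [0,0,0,0,0,0,0.6],
])

```text
time: 3.28
position: [0.4969, -0.0701, 0.1017]
eef_rot: [0.171, 0.985, -0.0, 0.001]
force: [0.0, -0.3, 0.9]
grip_width: 0.602
grasp_force: 0.0
```

Emit:
move_arm([
  [0,0,0,0,0,0,0.4],
  [0,0,0,0,0,0,0.35],
  [0,0,0,0,0,0,0.3],
  [0,0,0,0,0,0,0.2],
  [0,0,0,0,0,0,0.1],
  [0,0,0,0,0,0,0],
  [0,0,0,0,0,0,0],
  [0,0,0,0,0,0,0],
  [0,0,0,0,0,0,0],
  [0,0,0,0,0,0,0],
], squeeze=30)

```text
time: 4.12
position: [0.4967, -0.07, 0.1013]
eef_rot: [0.171, 0.985, 0.0, 0.0]
force: [0.4, 0.8, 6.1]
grip_width: 0.297
grasp_force: 29.9
```

```bash
python3 - <<'E'
from rig import r
s=r.get_state(); print({k:s[k] for k in("time","position","eef_rot","force","ft_torque","grip_width","grasp_force","joint_pos")})
E
```

```text
{'time': 4.1167, 'position': array([ 0.49674317, -0.06998257,  0.10128749]), 'eef_rot': array([1.70540102e-01, 9.85350655e-01, 3.45440289e-05, 3.99240938e-04]), 'force': array([0.43465034, 0.78191922, 6.07514945]), 'ft_torque': array([ 0.23785309, -0.08819668, -0.04899006]), 'grip_width': 0.2969882752144856, 'grasp_force': 29.927760064601898, 'joint_pos': array([-2.85903282e-01,  3.62403295e-01, -4.21748615e-01,  7.85859060e-01,
        1.59882216e-04,  5.68523587e-02])}
```

Emit:
move_arm([
  [0,0,0,0,0,0.5,0],
  [0,0,0,0,0,0.5,0],
  [0,0,0,0,0,0.5,0],
  [0,0,0,0,0,0,0],
  [0,0,0,0,0,0,0],
])

```text
time: 4.53
position: [0.4968, -0.0701, 0.1013]
eef_rot: [0.097, 0.995, -0.0, 0.0]
force: [1.2, -0.9, 5.5]
grip_width: 0.291
grasp_force: 30.1
```

```bash
cat > st.py <<'E'
from h import *
s=r.get_state(); x=R.from_quat(s["eef_rot"]).as_matrix()[:,0]
print("t",s["time"],"pos",s["position"].round(4),"yaw",round(np.arctan2(x[1],x[0]),3),"F",s["force"].round(2),"T",s["ft_torque"].round(3),"g",round(s["grip_width"],3),round(s["grasp_force"],1),"j",s["joint_pos"].round(2))
E
python3 st.py
```

```text
t 4.5333 pos [ 0.4968 -0.0701  0.1013] yaw 2.948 F [ 1.16 -0.92  5.53] T [ 0.019 -0.127  0.064] g 0.291 30.1 j [-0.29  0.36 -0.42  0.79 -0.   -0.09]
```

Emit:
move_arm([
  [0,0,0,0,0,0.5,0],
  [0,0,0,0,0,0.5,0],
  [0,0,0,0,0,0.5,0],
  [0,0,0,0,0,0,0],
  [0,0,0,0,0,0,0],
])

```text
time: 4.95
position: [0.4968, -0.0702, 0.1012]
eef_rot: [0.022, 1.0, -0.0, 0.0]
force: [0.4, -1.3, 5.5]
grip_width: 0.294
grasp_force: 30.1
```

```bash
python3 st.py
```

```text
t 4.95 pos [ 0.4968 -0.0702  0.1012] yaw 3.097 F [ 0.38 -1.28  5.49] T [ 0.016 -0.131  0.027] g 0.294 30.1 j [-0.29  0.36 -0.42  0.79 -0.   -0.24]
```

Emit:
move_arm([
  [0,0,0,0,0,0.5,0],
  [0,0,0,0,0,0.5,0],
  [0,0,0,0,0,0.5,0],
  [0,0,0,0,0,0.5,0],
  [0,0,0,0,0,0,0],
  [0,0,0,0,0,0,0],
])

```text
time: 5.45
position: [0.4968, -0.0704, 0.1013]
eef_rot: [-0.077, 0.997, -0.0, 0.0]
force: [0.4, -0.9, 5.4]
grip_width: 0.295
grasp_force: 30.1
```

```bash
python3 st.py
```

```text
t 5.45 pos [ 0.4968 -0.0704  0.1013] yaw -2.987 F [ 0.39 -0.85  5.37] T [-0.305 -0.171  0.025] g 0.295 30.1 j [-0.29  0.36 -0.42  0.79 -0.   -0.44]
```

Emit:
move_arm([
  [0,0,0,0,0,0.5,0],
  [0,0,0,0,0,0.5,0],
  [0,0,0,0,0,0.5,0],
  [0,0,0,0,0,0.5,0],
  [0,0,0,0,0,0,0],
  [0,0,0,0,0,0,0],
])

```text
time: 5.95
position: [0.4968, -0.0703, 0.1012]
eef_rot: [-0.176, 0.984, -0.0, 0.0]
force: [0.3, -1.8, 5.7]
grip_width: 0.295
grasp_force: 30.1
```

```bash
python3 st.py; python3 - <<'E'
from rig import r
import cv2
im=r.camera("wrist")[:,:,::-1]; cv2.imwrite("pics/w3.png",im[100:384,106:406])
E
```

```text
t 5.95 pos [ 0.4968 -0.0703  0.1012] yaw -2.788 F [ 0.35 -1.82  5.66] T [-0.414 -0.29   0.035] g 0.295 30.1 j [-0.29  0.36 -0.42  0.79 -0.   -0.64]
```

View pics/w3.png

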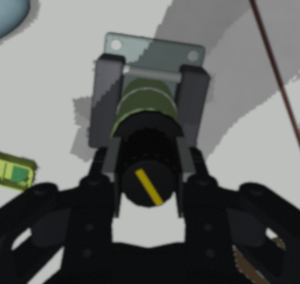

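The mark keeps its angle to the fingers (about 57° in the image, as before), so the cap turns with the gripper. It has gone 0.7 rad, past any wrong-way stop, so +z is the loosening way.

Emit:
move_arm([
  [0,0,0,0,0,0.5,0],
  [0,0,0,0,0,0.5,0],
  [0,0,0,0,0,0.5,0],
  [0,0,0,0,0,0.5,0],
  [0,0,0,0,0,0.5,0],
  [0,0,0,0,0,0,0],
  [0,0,0,0,0,0,0],
])

```text
time: 6.58
position: [0.4969, -0.0706, 0.1013]
eef_rot: [-0.297, 0.955, -0.001, 0.0]
force: [2.1, -2.5, 4.6]
grip_width: 0.294
grasp_force: 30.1
```

```bash
python3 st.py
```

```text
t 6.5833 pos [ 0.4969 -0.0706  0.1013] yaw -2.538 F [ 2.11 -2.5   4.61] T [-0.769 -0.262 -0.001] g 0.294 30.1 j [-0.29  0.36 -0.42  0.79 -0.   -0.89]
```

Emit:
move_arm([
  [0,0,0,0,0,0.5,0],
  [0,0,0,0,0,0.5,0],
  [0,0,0,0,0,0,0],
  [0,0,0,0,0,0,0],
])

```text
time: 6.92
position: [0.497, -0.0706, 0.1013]
eef_rot: [-0.344, 0.939, -0.001, 0.0]
force: [2.0, -4.6, 5.7]
grip_width: 0.292
grasp_force: 30.1
```

```bash
python3 st.py
```

```text
t 6.9167 pos [ 0.497  -0.0706  0.1013] yaw -2.439 F [ 1.99 -4.57  5.69] T [-1.163 -0.574 -0.021] g 0.292 30.1 j [-0.29  0.36 -0.42  0.79 -0.   -0.99]
```

Emit:
move_arm([
  [0,0,0,0,0,0.4,0],
  [0,0,0,0,0,0.4,0],
  [0,0,0,0,0,0,0],
  [0,0,0,0,0,0,0],
])

```text
time: 7.25
position: [0.4972, -0.0706, 0.1013]
eef_rot: [-0.382, 0.924, -0.001, 0.0]
force: [2.9, -4.7, 4.1]
grip_width: 0.295
grasp_force: 30.1
```

```bash
python3 st.py
```

```text
t 7.25 pos [ 0.4972 -0.0706  0.1013] yaw -2.359 F [ 2.88 -4.73  4.12] T [-1.155 -0.773  0.02 ] g 0.295 30.1 j [-0.29  0.36 -0.42  0.79 -0.   -1.07]
```

Turned 1.125 rad, which lies in the free zone for any stop up to 1.35. I'll try a gentle lift.

Emit:
move_arm([
  [0,0,0.04,0,0,0,0],
  [0,0,0.04,0,0,0,0],
  [0,0,0,0,0,0,0],
  [0,0,0,0,0,0,0],
])

```text
time: 7.58
position: [0.4958, -0.0705, 0.1038]
eef_rot: [-0.381, 0.924, -0.0, -0.001]
force: [1.3, -4.6, 1.4]
grip_width: 0.292
grasp_force: 30.2
```

```bash
python3 st.py
```

```text
t 7.5833 pos [ 0.4958 -0.0705  0.1038] yaw -2.359 F [ 1.27 -4.62  1.37] T [-1.233 -0.148  0.085] g 0.292 30.2 j [-0.29  0.36 -0.42  0.79 -0.   -1.07]
```

Emit:
move_arm([
  [0,0,0.1,0,0,0,0],
  [0,0,0.1,0,0,0,0],
  [0,0,0.1,0,0,0,0],
  [0,0,0.1,0,0,0,0],
  [0,0,0,0,0,0,0],
  [0,0,0,0,0,0,0],
])

```text
time: 8.08
position: [0.4961, -0.07, 0.1205]
eef_rot: [-0.383, 0.924, -0.0, -0.0]
force: [-2.2, -5.0, 1.3]
grip_width: 0.292
grasp_force: 30.4
```

```bash
python3 st.py; python3 - <<'E'
from rig import r
import cv2
im=r.camera("scene")[:,:,::-1]; cv2.imwrite("pics/s3.png",cv2.resize(im[130:250,180:310],(650,600),interpolation=2))
E
```

```text
t 8.0833 pos [ 0.4961 -0.07    0.1205] yaw -2.355 F [-2.17 -4.96  1.26] T [-1.186  0.451  0.035] g 0.292 30.4 j [-0.29  0.34 -0.4   0.83 -0.   -1.07]
```

View pics/s3.png

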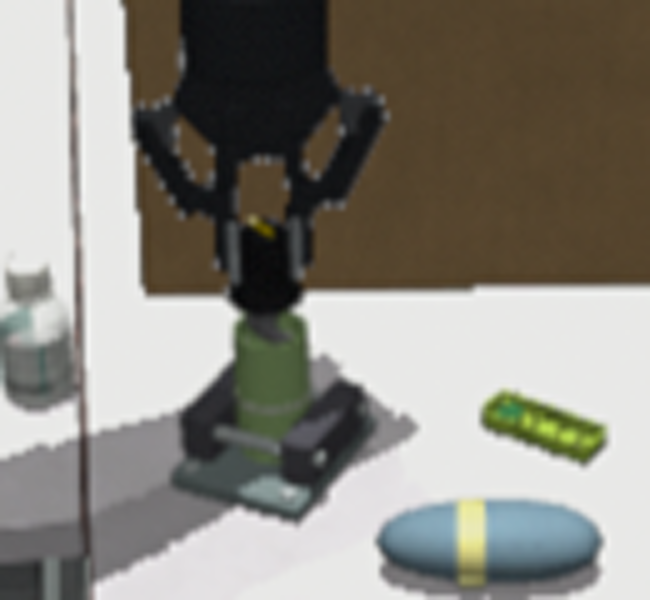

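The scene view shows the cap held between the fingers. Its flange is about 19 mm above the tube mouth at crop (270,320), the stem is visible, and the bystanders haven't moved. I'll lift the rest.

Emit:
move_arm([
  [0,0,0.15,0,0,0,0],
  [0,0,0.2,0,0,0,0],
  [0,0,0.25,0,0,0,0],
  [0,0,0.3,0,0,0,0],
  [0,0,0.3,0,0,0,0],
  [0,0,0.3,0,0,0,0],
  [0,0,0.25,0,0,0,0],
  [0,0,0.15,0,0,0,0],
  [0,0,0.1,0,0,0,0],
  [0,0,0,0,0,0,0],
  [0,0,0,0,0,0,0],
  [0,0,0,0,0,0,0],
  [0,0,0,0,0,0,0],
  [0,0,0,0,0,0,0],
])

```text
time: 9.3
position: [0.4961, -0.0699, 0.1997]
eef_rot: [-0.383, 0.924, 0.0, -0.0]
force: [-0.9, -1.0, -0.8]
grip_width: 0.294
grasp_force: 30.2
```

```bash
python3 st.py; python3 - <<'E'
from rig import r
import cv2
im=r.camera("scene")[:,:,::-1]; cv2.imwrite("pics/s4.png",cv2.resize(im[130:250,180:310],(650,600),interpolation=2))
E
```

```text
t 9.3 pos [ 0.4961 -0.0699  0.1997] yaw -2.354 F [-0.89 -1.04 -0.76] T [ 0.003 -0.023 -0.029] g 0.294 30.2 j [-0.29  0.27 -0.27  1.03  0.   -1.07]
```

View pics/s4.png

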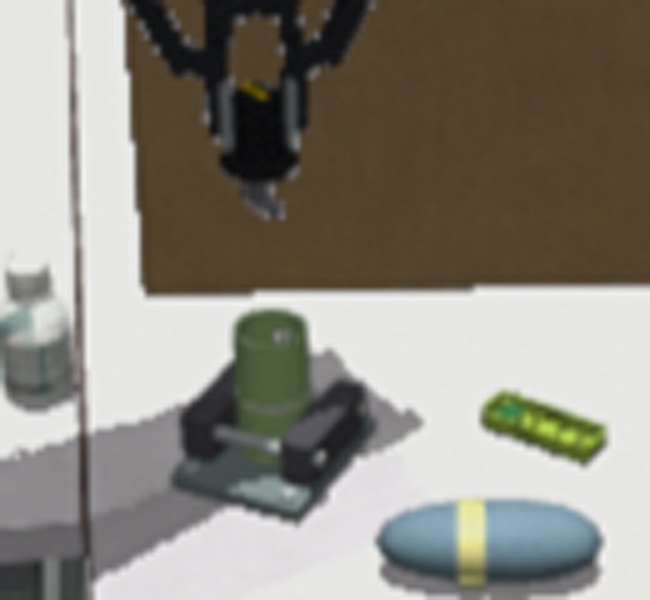

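```bash
python3 - <<'E'
from h import *
c=r.get_calibration("scene");Q=R.from_quat(c["orientation"]).as_matrix()
def pr(p):
    v=c["mtx"]@(Q.T@(np.array(p)-c["eye"])); u=v[:2]/v[2]; return ((u-[180,130])*5).round(0)
for p in[(.4965,-.0705,.088),(.4965,-.0705,.1865),(.4965,-.0705,.1925),(.4965,-.0705,.2285),(.4965,-.0705,.1625)]: print(p,pr(p))
E
```

```text
(0.4965, -0.0705, 0.088) [264. 320.]
(0.4965, -0.0705, 0.1865) [257. 158.]
(0.4965, -0.0705, 0.1925) [257. 148.]
(0.4965, -0.0705, 0.2285) [254.  85.]
(0.4965, -0.0705, 0.1625) [259. 199.]
```

The cap is upright: knob top to flange shows the expected 3 px slope. Its flange is about 98 mm above the mouth and within about 2 mm of the tube's axis, and the grip is steady at 30 N. Handing in.

```bash
python3 -c "
from rig import r
print(r.job_done())"
```

```text
the job is handed in; nothing more can be done
None
```

The cap came loose turning counter-clockwise seen from above (about 1.13 rad, gripped at 30 N), and I handed the job in with it held upright, its flange about 98 mm above the tube mouth; no verdict was shown.

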